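Box up the labelled oil bottles

ROBOT

A 6-joint arm with a two-finger parallel gripper is mounted at the origin on the work surface. World frame = base frame: x ahead of the robot, y to its left, z up, the work surface at z = 0. Lengths are in m, angles in rad, forces in N, time in s.
With the tool pointing down it reaches from about 0.375 to 0.75 m from the base axis. Payload 9 kg.
Tool frame: the origin (TCP) lies midway between the tips of the shut fingers; the grasp point (between the pads) lies 19 mm behind it; z points along the fingers, y is the line along which they close (so a half turn about z gives the same grasp; the last joint's range is limited). The gripper opens to 85 mm and grips with 20 to 120 N. Pads are 22 mm wide; open, the fingers measure 114 mm over their backs; the gripper's body (76 mm by 85 mm) begins 54 mm behind the grasp point. The pads swing forward as they close: fully open they stand 13 mm farther back than shut.
Start: joints at [-1.346, 0.104, 0.097, 1.564, 0, 1.353], TCP at [0.257, -0.542, 0.231] pointing down, gripper open.
Joint ranges: [-2.99, 2.99], [-0.84, 1.86], [-1.1, 1.16], [-1.84, 2.11], [-1.51, 1.56], [-3.14, 3.14]. Speed limits (rad/s): [2.22, 2.22, 2.57, 3.14, 3.14, 3.14].

INTERFACE

Orientations are given as a rotation vector (axis times angle).
In Python, from bench import robot, vision, order gives the robot as it stands. The module is installed in compiled form; this text tells all that it offers.
- The arm moves only by the tool arm_command, never from a script. Its argument "rows" is a list of rows, each a list of 2 entries, a list of its own where there are three numbers: the shift along the tool's x, y, z in m, then the turn about the tool's z in degrees. A call has 1 to 20 rows; each row is the pose to reach, as a shift and turn from the pose commanded when the call began, along the tool's axes at that moment; what a row does not reach only later rows make up. A row lasts 1/12 s, in which the tool goes at most 41.7 mm and 7.16 degrees, less where a joint would pass 70% of its speed; a pose out of reach is approached as far as the arm can. A call with a gripper value outside its range is refused whole. "fingers" is the finger opening in m, from 0 to 0.0854, set as the call begins (left out, the last holds). The fingers move at their own pace and stop on an object; "squeeze" is the grip in N (left out, the last holds). Time passes only in rows, so rows that repeat a pose let the fingers close. It gives the time, the measured TCP pose, the force, the opening and the grip force at its end, in the units of the state.
- robot.observe(): the state, without advancing time (a new reading comes with each control period).
- vision.read_camera(name): name is "scene" or "top" or "wrist"; returns a dict with "pixels" (420x560x3 uint8, red, green, blue), "intrinsics" (3x3 intrinsics, pixels), "dist" ([k1, k2, p1, p2, k3] as OpenCV has them; the pictures are not rectified), "extrinsics" (4x4, takes a point from camera to world coordinates). Camera axes: x right, y down, z forward; pixel columns grow to the right and rows downward; lengths in m; the calibration is good to about 2 mm. A picture is of the moment at which its call begins. There is no depth.
- order.sign_off(): hands the job in; it is judged then, once.
The state is a dict: "time": time; "q": joint angles; "joint_vel": joint speeds; "effort": joint torques, N m; "tcp_pos": TCP position; "ee_rot": TCP orientation; "ft_force": force on the tool from outside, world axes, zero at the start; "torque": the same for the moment, N m; "finger_gap": opening from 0.0 (shut) to 1.0 (fully open); "finger_force": force on a finger pad.
Only numpy, scipy, OpenCV 4.12 (cv2) and the standard library are available. Lean on these libraries where they do the work, as an engineer would, in place of code of your own. Each camera call takes 0.05 s, during which the arm holds its last target. There are 200 camera calls.

TASK

Lay each of the three labelled oil bottles gently, lengthwise and well down on its saddles, in the open gift box of the same colour as its cap. The yellow-capped one is still in the labeller: lift the hold-down arm until it stays open by itself, and only then take that bottle out; leave the arm open. Leave the two unlabelled bottles lying where they are in the rack.

Things in the scene. Friction and masses are not known exactly. Their poses are not given: they have to be found in the camera images.
- bottle_red: Dark green glass bottle, cream label, red cap; lying, 130 mm long, 180 g. Origin on its axis at mid length, x towards the cap. Body 40 mm in diameter from x = -65 to +20 mm, then neck and 27 mm cap; mass centre, and place to grip, x = -16 mm. In the rack: bottles side by side, 68 mm between axes, axes 52 mm above the table, rails under them no higher than 40 mm.
- bottle_blue: Dark green glass bottle, cream label, blue cap; lying, 130 mm long, 180 g. Origin on its axis at mid length, x towards the cap. Body 40 mm in diameter from x = -65 to +20 mm, then neck and 27 mm cap; mass centre, and place to grip, x = -16 mm. In the rack: bottles side by side, 68 mm between axes, axes 52 mm above the table, rails under them no higher than 40 mm.
- bottle_yellow: Dark green glass bottle, cream label, yellow cap; lying, 130 mm long, 180 g. Origin on its axis at mid length, x towards the cap. Body 40 mm in diameter from x = -65 to +20 mm, then neck and 27 mm cap; mass centre, and place to grip, x = -16 mm. Starts in the labeller under the hold-down arm, on two rollers: axis 84 mm above the table, rollers' tops 15 mm below its axis.
- box_red: Open red gift box base, fixed: 164 (x) by 70 (y) mm, walls 26 mm high, 4 thick, saddles 28 mm high. Origin: centre of its underside, on the table. Wooden V saddles inside carry one bottle lying along x, either end first, and centre it sideways; seated, its axis is 40 mm above the table, above the walls and mid length over the origin; 13 mm of room at each end.
- box_yellow: Open yellow gift box base, fixed: 164 (x) by 70 (y) mm, walls 26 mm high, 4 thick, saddles 28 mm high. Origin: centre of its underside, on the table. Wooden V saddles inside carry one bottle lying along x, either end first, and centre it sideways; seated, its axis is 40 mm above the table, above the walls and mid length over the origin; 13 mm of room at each end.
- box_blue: Open blue gift box base, fixed: 164 (x) by 70 (y) mm, walls 26 mm high, 4 thick, saddles 28 mm high. Origin: centre of its underside, on the table. Wooden V saddles inside carry one bottle lying along x, either end first, and centre it sideways; seated, its axis is 40 mm above the table, above the walls and mid length over the origin; 13 mm of room at each end.
- blank_green: Unlabelled dark green bottle with a black cap. Bare glass without a label; same shape, size, origin and axes as the labelled bottles. Lies in one of the four places of the rack and stays there.
- blank_amber: Unlabelled amber bottle with a white cap. Bare glass without a label; same shape, size, origin and axes as the labelled bottles. Lies in one of the four places of the rack and stays there.
- hold_down (a joint): Angle of the labeller's hold-down arm: 0 shut on the bottle (start), growing as the knob is lifted up and back, away from the robot. A spring pulls it shut (3 to 4 N at the knob) until about 1.1 rad; past that it swings by itself to its stop at 1.95 rad, leaning back clear of the bottle, and stays.
- knob (a point): Centre of the 28 mm black ball knob on the arm's free end, 136 mm above the table at the start. A 12 mm bar runs from it along the point's +x; z is up when shut; y is parallel to the level hinge axis, which passes 175 mm along +x and 20 mm along -z from the knob. Pinched from above on its two y sides, bar between the fingers, it can turn in the grip.
Things that resemble listed ones, but are neither listed nor needed, are in the scene too. What is shaped like the bottle_blue but pink is not meant.

How it is judged:
By the outcome, as a careful person would: the job done as asked, in the order asked, and still so for the second after the job is handed in, with the robot touching nothing.
It also fails if it takes over 99 s, if anything falls off the work surface, if the arm or the gripper's body presses on something with over 40 N, if the wrist force passes 120 N, or if a joint passes its speed limit or range.

## Working session

There is one attempt and no reset: what is moved stays moved. The work goes in short steps, Python scripts to look and compute and a tool call to move; the robot and the scene stay as the last step left them, time stands still between calls to the robot, and variables do not carry over. Pictures are saved under pics/ and viewed, at most 14 in all, crops included, and the job is handed in when it is done.

Besides the shell and the picture viewer there is one more tool, called after "Emit:" as a command line: name --argument value ..., lists and objects as JSON in quotes. arm_command: Moves the arm, as the interface text tells. Its arguments: {"type":"object","properties":{"rows":{"type":"array"},"fingers":{"type":"number"},"squeeze":{"type":"number"}},"required":["rows"]}

```bash
mkdir -p pics; cat > h.py <<'E'
import numpy as np, cv2
from bench import robot, vision, order
from scipy.spatial.transform import Rotation as R
def cam(n,save=None):
    c=vision.read_camera(n)
    if save: cv2.imwrite('pics/'+save,cv2.cvtColor(c['pixels'],cv2.COLOR_RGB2BGR))
    return c
def ray(c,uv):
    p=cv2.undistortPoints(np.array(uv,float).reshape(-1,1,2),np.array(c['intrinsics']),np.array(c['dist'])).reshape(-1,2)
    E=np.array(c['extrinsics']); d=np.c_[p,np.ones(len(p))]@E[:3,:3].T
    return E[:3,3],d
def onz(c,uv,z):
    o,d=ray(c,uv); return o+d*((z-o[2])/d[:,2])[:,None]
def two(c1,u1,c2,u2):
    o1,d1=ray(c1,u1);o2,d2=ray(c2,u2);d1=d1[0];d2=d2[0]
    s=np.linalg.lstsq(np.c_[d1,-d2],o2-o1,rcond=None)[0]
    a,b=o1+s[0]*d1,o2+s[1]*d2
    return (a+b)/2,np.linalg.norm(a-b)
def st():
    s=robot.observe(); M=R.from_rotvec(s['ee_rot']).as_matrix()
    return s,np.array(s['tcp_pos']),M
def togo(p):
    s,t,M=st(); return M.T@(np.array(p)-t)
E
python3 - <<'E'
from h import *
np.set_printoptions(precision=4,suppress=True)
cam('scene','s0.png');cam('top','t0.png');
s,t,M=st();print(s,M)
E
```

```text
{'time': 0.1, 'q': array([-1.3457,  0.1047,  0.0966,  1.5639, -0.    ,  1.3531]), 'joint_vel': array([-0.0002, -0.0019,  0.0034, -0.0007, -0.0012,  0.0012]), 'effort': array([  0.0067, -55.82  ,  50.4726,   0.0128,  -0.0002,   0.    ]), 'tcp_pos': array([ 0.257 , -0.5418,  0.2306]), 'ee_rot': array([-3.0637, -0.6897,  0.    ]), 'ft_force': array([ 0.1692, -0.2409, -0.4393]), 'torque': array([ 0.01  , -0.0237,  0.0214]), 'finger_force': 0.0, 'finger_gap': 1.0004844520517344} [[ 0.9035  0.4285 -0.0003]
 [ 0.4285 -0.9035  0.0011]
 [ 0.0002 -0.0012 -1.    ]]
```

View pics/s0.png

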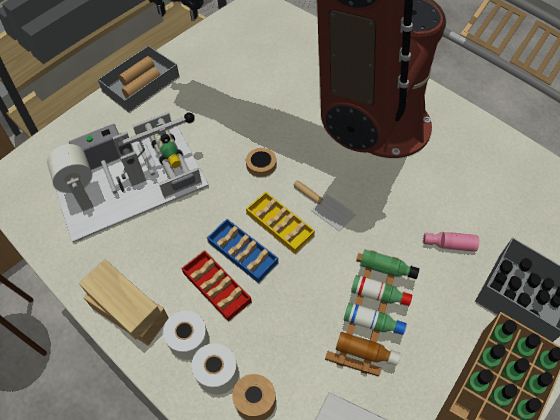

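View pics/t0.png

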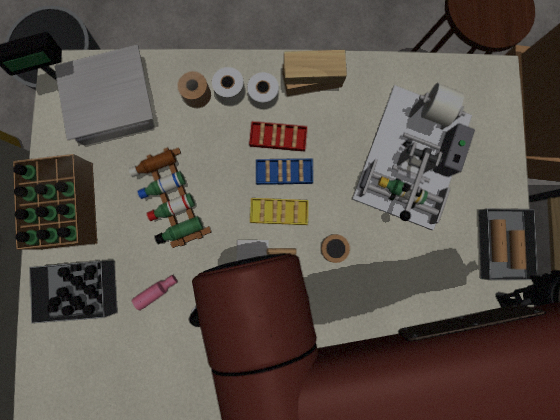

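The scene picture shows the rack: green blank (388,264), red cap (382,291), blue cap (376,320), amber (367,348). The labeller is at about (130,180), with its knob at (190,118) and the yellow cap at (174,160). The boxes are yellow (280,222), blue (242,250) and red (216,285).
In the top picture the boxes are red (278,136), blue (284,172) and yellow (279,212). The knob is at about (405,215).
Possible mix-ups for the bottles, by scene pixel: pink bottle (452,241), green blank (388,264), amber (367,348), crate bottles (500,360) and the bottle in the labeller (168,150). I choose the cream-labelled ones with red and blue caps in the rack, and the yellow-capped one in the labeller. A close crop will check this.

```bash
cat > m.py <<'E'
from h import *
np.set_printoptions(precision=4,suppress=True)
def blob(im,lo,hi,box,k=1):
    h=cv2.cvtColor(im,cv2.COLOR_RGB2HSV); m=cv2.inRange(h,np.array(lo),np.array(hi))
    z=np.zeros_like(m); x0,y0,x1,y1=box; z[y0:y1,x0:x1]=m[y0:y1,x0:x1]
    n,l,s,c=cv2.connectedComponentsWithStats(z)
    i=1+np.argsort(-s[1:,4])[:k]; return [(c[j],s[j,4],cv2.minAreaRect(np.argwhere(l==j)[:,::-1].astype(np.float32))) for j in i]
E
python3 - <<'E'
from m import *
t=cam('top');s=cam('scene')
print(t['extrinsics'],s['extrinsics'])
T=t['pixels'];S=s['pixels']
c1=cv2.resize(T[130:260,115:225],(396,468),interpolation=cv2.INTER_CUBIC)
c2=cv2.resize(T[130:247,350:450],(400,468),interpolation=cv2.INTER_CUBIC)
cv2.imwrite('pics/c1.png',np.hstack([c1,c2])[:,:,::-1])
cv2.imwrite('pics/c2.png',cv2.resize(S[90:220,60:220],(800,600)[:2] if 0 else (738,600),interpolation=cv2.INTER_CUBIC)[:,:,::-1])
for n,lo,hi,b in [('rcap',(0,150,90),(8,255,255),(135,190,175,235)),('bcap',(100,120,60),(125,255,255),(130,175,160,205)),('ycap',(22,150,100),(35,255,255),(370,165,405,200))]:
    print(n,blob(T,lo,hi,b))
for n,lo,hi,b in [('red',(0,150,60),(8,255,255),(240,110,320,160)),('blue',(100,120,40),(125,255,255),(245,150,325,192)),('yel',(22,150,80),(35,255,255),(240,190,320,230))]:
    h=cv2.cvtColor(T,cv2.COLOR_RGB2HSV);m=cv2.inRange(h,np.array(lo),np.array(hi));z=np.zeros_like(m);z[b[1]:b[3],b[0]:b[2]]=m[b[1]:b[3],b[0]:b[2]]
    r=cv2.minAreaRect(np.argwhere(z)[:,::-1].astype(np.float32)); bx=onz(t,cv2.boxPoints(r),0.026)
    print(n,r,bx[:,:2].mean(0),np.linalg.norm(np.diff(bx[:,:2],axis=0),axis=1), (bx[1]-bx[0])[:2],(bx[2]-bx[1])[:2])
E
```

```text
[[ 0.0101 -0.9944  0.1047  0.338 ]
 [-0.9999 -0.0104 -0.0023 -0.0036]
 [ 0.0033 -0.1047 -0.9945  1.1082]
 [ 0.      0.      0.      1.    ]] [[-0.6727  0.623  -0.3992  0.9356]
 [ 0.7398  0.5563 -0.3784  0.4463]
 [-0.0137 -0.5499 -0.8351  1.0909]
 [ 0.      0.      0.      1.    ]]
rcap [(array([150.3617, 214.8511]), np.int32(47), ((150.6000213623047, 214.7000274658203), (7.155416965484619, 6.708203315734863), 63.43495178222656))]
bcap [(array([141.9219, 193.1406]), np.int32(64), ((141.74998474121094, 193.25), (8.538147926330566, 7.589465618133545), 71.56504821777344))]
ycap [(array([383.9216, 181.1176]), np.int32(51), ((383.9000244140625, 181.3000030517578), (7.589465618133545, 6.957010269165039), 18.434947967529297))]
red ((277.6557312011719, 135.28689575195312), (55.86055374145508, 23.08661460876465), 5.19442892074585) [0.6682 0.0002] [0.0688 0.1621 0.0687] [ 0.0687 -0.0047] [-0.0134 -0.1616]
blue ((284.0, 170.99998474121094), (55.99999237060547, 23.999996185302734), 0.0) [ 0.5633 -0.0191] [0.0698 0.1606 0.0698] [0.0698 0.0012] [ 0.0018 -0.1606]
yel ((278.6431579589844, 211.1349334716797), (56.96094512939453, 24.353673934936523), 2.12109637260437) [ 0.4478 -0.005 ] [0.0692 0.1614 0.0691] [ 0.0691 -0.0013] [-0.0043 -0.1614]
```

View pics/c1.png

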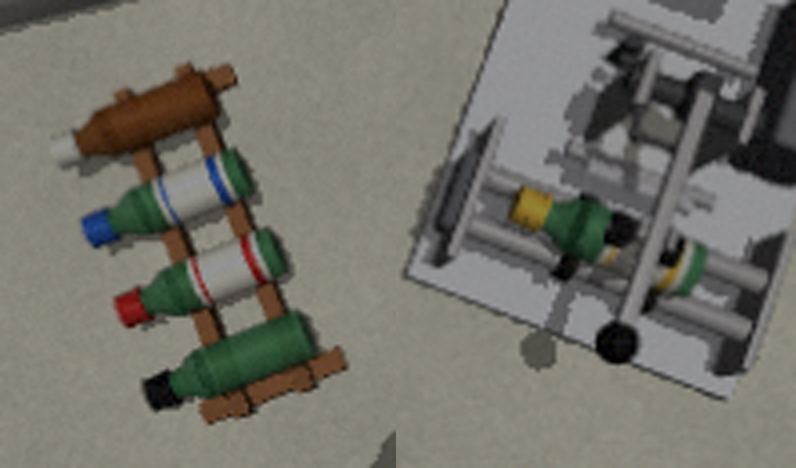

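View pics/c2.png

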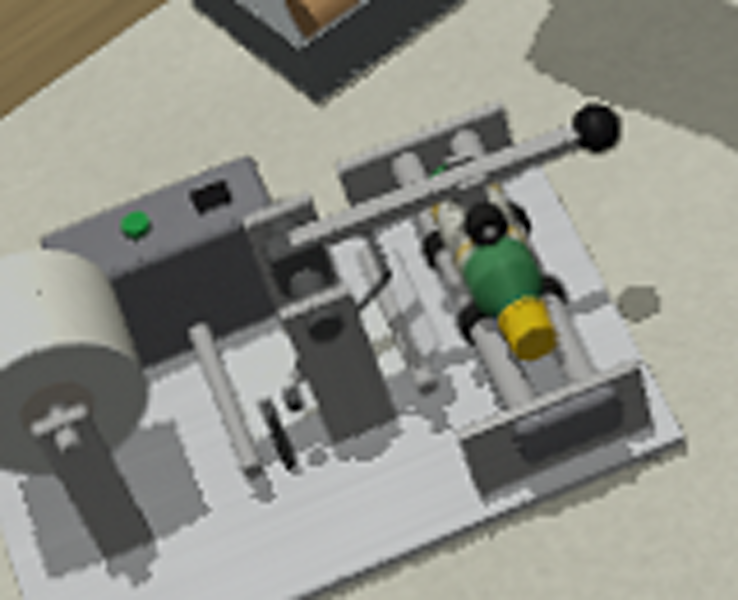

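The first crop confirms the choice: cream-labelled bottles with blue cap (98,228) and red cap (132,307), between the amber and green blanks. The yellow-capped one lies under the hold-down arm, cap at (532,208), and the knob is at (617,342). The second crop shows the knob at (596,127) and the bar running back to the hinge block near (300,225).

```bash
python3 - <<'E'
from m import *
t=cam('top');s=cam('scene')
A=lambda x,y:(115+x/3.6-.4,130+y/3.6-.4)
B=lambda x,y:(350+(x-396)/4-.4,130+y/4-.4)
for n,u,z in [('red',[A(118,311),A(281,250)],.052),('blue',[A(85,232),A(248,170)],.052),('yel',[B(512,202),B(704,266)],.084)]:
    p=onz(t,u,z);d=p[0]-p[1];L=np.linalg.norm(d);c=p.mean(0);d/=L
    print(n,'len',L,'c',c,'yaw',np.degrees(np.arctan2(d[1],d[0])),'grip',c-.016*d)
k,e=two(t,[B(617,342)],s,[(60+596/4.612-.4,90+127/4.612-.4)]);print('knob',k,e, onz(t,[B(617,342)],.136))
h,e=two(t,[B(703,92)],s,[(60+300/4.612,90+240/4.612)]);print('bar far',h,e)
# bar dir by top at z .13
p=onz(t,[B(617,342),B(700,110)],.13);d=p[1]-p[0];print('bar yaw',np.degrees(np.arctan2(d[1],d[0])),np.linalg.norm(d))
# labeller base plate edges
q=onz(t,[B(408,275),B(728,398),B(510,0)],.01);print(q)
E
```

```text
red len 0.1336020857918236 c [0.452  0.2959 0.052 ] yaw 111.28233987525314 grip [0.4578 0.281  0.052 ]
blue len 0.13480564848621782 c [0.5137 0.3242 0.052 ] yaw 111.6333344694493 grip [0.5196 0.3093 0.052 ]
yel len 0.13721969993445673 c [ 0.5081 -0.3401  0.084 ] yaw 72.08737542795417 grip [ 0.5031 -0.3553  0.084 ]
knob [ 0.4298 -0.3271  0.1357] 8.655096656710598e-05 [[ 0.4298 -0.327   0.136 ]]
bar far [ 0.5912 -0.3844  0.1409] 0.0043278436461166424
bar yaw -21.13211430864482 0.1640906067495162
[[ 0.4886 -0.2179  0.01  ]
 [ 0.4019 -0.4491  0.01  ]
 [ 0.6943 -0.2961  0.01  ]]
```

Emit:
arm_command --rows '[[[0.248,-0.12,0],-134],[[0.248,-0.12,0],-134],[[0.248,-0.12,0],-134],[[0.248,-0.12,0],-134],[[0.248,-0.12,0],-134],[[0.248,-0.12,0],-134],[[0.248,-0.12,0],-134],[[0.248,-0.12,0],-134],[[0.248,-0.12,0],-134],[[0.248,-0.12,0],-134],[[0.248,-0.12,0],-134],[[0.248,-0.12,0],-134],[[0.248,-0.12,0],-134],[[0.248,-0.12,0],-134],[[0.248,-0.12,0],-134],[[0.248,-0.12,0],-134],[[0.248,-0.12,0],-134],[[0.248,-0.12,0],-134],[[0.248,-0.12,0],-134],[[0.248,-0.12,0],-134]]' --fingers 0.0854

```text
time: 1.97
tcp_pos: [0.4297, -0.3274, 0.2313]
ee_rot: [-0.556, -3.092, 0.0]
ft_force: [-0.0, 0.7, 0.2]
finger_gap: 0.999
finger_force: 0.0
```

```bash
python3 - <<'E'
from m import *
c=cam('wrist','w1.png')
s,t,M=st();print(t,M,c['extrinsics'])
k=np.array([.4298,-.3271,.136])
p=cv2.projectPoints(k.reshape(1,3),*(lambda E:(cv2.Rodrigues(E[:3,:3].T)[0],-E[:3,:3].T@E[:3,3]))(np.array(c['extrinsics'])),np.array(c['intrinsics']),np.array(c['dist']))[0];print(p,togo(k))
E
```

```text
[ 0.4297 -0.3274  0.2313] [[-0.9353  0.3539 -0.    ]
 [ 0.3539  0.9353  0.    ]
 [ 0.0001  0.     -1.    ]] [[ 0.3477  0.8928  0.2863  0.3556]
 [ 0.9376 -0.3309 -0.1068 -0.2989]
 [-0.0006  0.3055 -0.9522  0.3737]
 [ 0.      0.      0.      1.    ]]
[[[285.7089 214.2051]]] [0.     0.0003 0.0953]
```

View pics/w1.png

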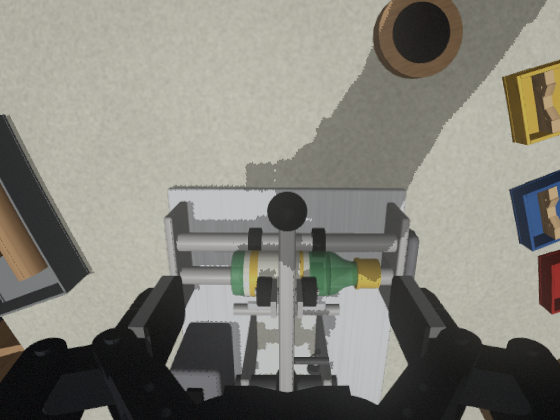

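The wrist picture shows the knob at (288,211), against a predicted (286,214), and the bar runs straight down from it between the fingers. The yellow bottle, cap at (368,273), is behind it. I descend and pinch.

Emit:
arm_command --rows '[[[0,0.001,0.03],0],[[0,0.001,0.06],0],[[0,0.001,0.09],0],[[0,0.001,0.115],0],[[0,0.001,0.115],0],[[0,0.001,0.115],0]]'

```text
time: 2.52
tcp_pos: [0.4295, -0.3258, 0.1157]
ee_rot: [-0.566, -3.088, -0.002]
ft_force: [-1.2, -0.3, 1.2]
finger_gap: 0.998
finger_force: 0.0
```

Emit:
arm_command --rows '[[[0,0,0],0],[[0,0,0],0],[[0,0,0],0],[[0,0,0],0],[[0,0,0],0],[[0,0,0],0],[[0,0,0],0],[[0,0,0],0]]' --fingers 0.015 --squeeze 40

```text
time: 3.18
tcp_pos: [0.4303, -0.3273, 0.1171]
ee_rot: [0.563, 3.09, -0.003]
ft_force: [-1.2, -4.2, 5.3]
finger_gap: 0.301
finger_force: 39.1
```

Emit:
arm_command --rows '[[[-0.0025,0,-0.0151],0],[[-0.0063,0,-0.03],0],[[-0.0112,0,-0.0445],0],[[-0.0175,0,-0.0585],0],[[-0.0249,0,-0.072],0],[[-0.0335,0,-0.0847],0],[[-0.0432,0,-0.0966],0],[[-0.0538,0,-0.1077],0],[[-0.0654,0,-0.1177],0],[[-0.0779,0,-0.1268],0],[[-0.091,0,-0.1347],0],[[-0.1048,0,-0.1414],0],[[-0.1192,0,-0.1469],0],[[-0.1339,0,-0.1511],0],[[-0.149,0,-0.1541],0],[[-0.1643,0,-0.1557],0],[[-0.1643,0,-0.1557],0]]'

```text
time: 4.6
tcp_pos: [0.5853, -0.3846, 0.2703]
ee_rot: [-0.562, -3.09, -0.003]
ft_force: [-1.1, 0.1, -0.1]
finger_gap: 0.173
finger_force: 0.0
```

```bash
python3 - <<'E'
from m import *
S=cam('scene')['pixels']; W=cam('wrist')['pixels']
cv2.imwrite('pics/s2.png',np.hstack([cv2.resize(S[70:250,30:250],(400,327)),cv2.resize(W,(400,327))])[:,:,::-1])
E
```

```text
(no output)
```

View pics/s2.png

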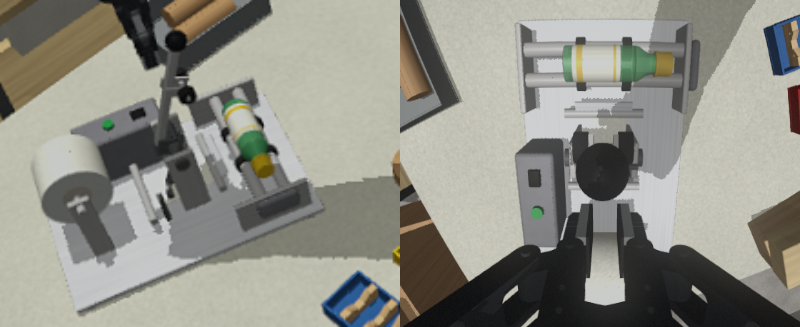

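The wrist view shows the arm raised and the knob at (603,170) no longer between the pads. I locate the knob by triangulation.

```bash
python3 - <<'E'
from m import *
s=cam('scene','s3.png');w=cam('wrist')
def blk(im,box):
    g=im.max(2); m=(g<28).astype(np.uint8); z=np.zeros_like(m);x0,y0,x1,y1=box; z[y0:y1,x0:x1]=m[y0:y1,x0:x1]
    z=cv2.morphologyEx(z,cv2.MORPH_OPEN,np.ones((3,3),np.uint8))
    n,l,st_,c=cv2.connectedComponentsWithStats(z);return [(c[i],st_[i]) for i in range(1,n) if st_[i,4]>20]
print(blk(s['pixels'],(110,75,150,140)));print(blk(w['pixels'],(230,160,340,260)))
for us in [(126.5,92.5)]:
    k,e=two(s,[us],w,[(284,219)]);print(k,e)
    h=np.array([.593,-.390,.116]);u=np.array([np.cos(np.radians(-20.8)),np.sin(np.radians(-20.8)),0])
    r=k-h;print('theta',np.arctan2(r[2],-(r@u))-.114,np.linalg.norm(r),'lat',r@np.array([-u[1],u[0],0]))
print(st()[0])
E
```

```text
[(array([111.2857,  78.7857]), array([110,  75,   4,   8,  28], dtype=int32)), (array([118.4021,  95.3915]), array([110,  88,  19,  18, 189], dtype=int32)), (array([130.2791, 120.7209]), array([127, 118,   8,   7,  43], dtype=int32))]
[]
[ 0.5508 -0.3715  0.2853] 0.0011010969816227561
theta 1.1911814592980796 0.1754845877514954 lat 0.0023082884137126634
{'time': 4.8, 'q': array([-0.7688,  0.4483,  0.5731,  1.6963,  0.0001, -0.4088]), 'joint_vel': array([-0.0006, -0.0147, -0.0054,  0.0003,  0.001 ,  0.0012]), 'effort': array([  0.0817, -70.6696,  49.5252,   0.3079,  -0.0268,   0.0096]), 'tcp_pos': array([ 0.5835, -0.384 ,  0.2718]), 'ee_rot': array([-0.5623, -3.0904, -0.0008]), 'ft_force': array([ 0.734 ,  0.0154, -0.1721]), 'torque': array([-0.0934, -0.1334,  0.0011]), 'finger_force': 0.33842073753476143, 'finger_gap': 0.17703418634015652}
```

The knob is at θ≈1.19 rad with the right radius. That is past the balance point, so it is leaning on the back fingers. I open them so it can swing through.

Emit:
arm_command --rows '[[[0,0,0],0],[[0,0,0],0],[[0,0,0],0],[[0,0,0],0],[[0,0,0],0],[[0,0,0],0],[[0,0,0],0],[[0,0,0],0],[[0,0,0],0],[[0,0,0],0]]' --fingers 0.0854

```text
time: 5.63
tcp_pos: [0.5839, -0.3844, 0.272]
ee_rot: [0.563, 3.091, -0.0]
ft_force: [-0.6, 0.6, -0.3]
finger_gap: 1.003
finger_force: 0.0
```

```bash
python3 - <<'E'
from m import *
S=cam('scene')['pixels']; W=cam('wrist')['pixels']
cv2.imwrite('pics/s4.png',np.hstack([cv2.resize(S[70:250,30:250],(400,327)),cv2.resize(W,(400,327))])[:,:,::-1])
E
```

```text
(no output)
```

View pics/s4.png

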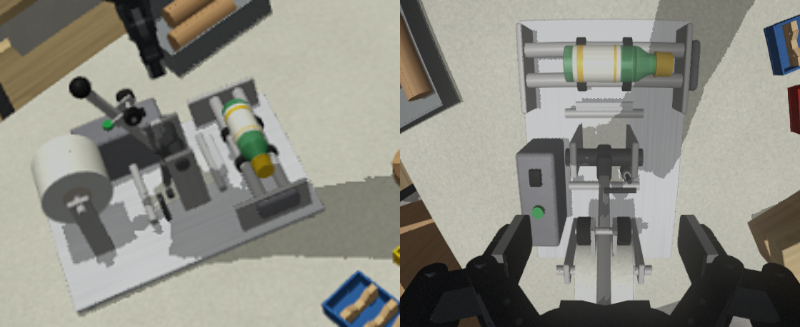

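The hold-down arm is open, leaning back, with its knob at (78,88) in the scene half. The yellow bottle lies free on the rollers from base (565,63) to cap (672,65), with roller rings at x = 580 and 627.

```bash
python3 - <<'E'
from m import *
w=cam('wrist')
p=onz(w,[((564-400)*1.4,63*1.284),((672.5-400)*1.4,65*1.284)],.084)
d=p[1]-p[0];L=np.linalg.norm(d);d/=L;c=p.mean(0);g=c-.016*d
print(L,c,np.degrees(np.arctan2(d[1],d[0])),g,togo([g[0],g[1],.20]))
print(st()[2])
E
```

```text
0.13346535780293436 [ 0.5047 -0.3357  0.084 ] 68.70213113745685 [ 0.4989 -0.3506  0.084 ] [0.0915 0.0017 0.072 ]
[[-0.9359  0.3523  0.    ]
 [ 0.3523  0.9359 -0.0001]
 [-0.     -0.0001 -1.    ]]
```

Emit:
arm_command --rows '[[[0.03,0,0],0],[[0.06,0,0],0],[[0.0915,0,0],7],[[0.0915,0,0.02],14],[[0.0915,0,0.04],21],[[0.0915,0,0.05],90],[[0.0915,0,0.05],90],[[0.0915,0,0.05],90],[[0.0915,0,0.05],90],[[0.0915,0,0.05],90],[[0.0915,0,0.05],90],[[0.0915,0,0.05],90],[[0.0915,0,0.05],90],[[0.0915,0,0.05],90],[[0.0915,0,0.05],90],[[0.0915,0,0.05],90],[[0.0915,0,0.05],90]]'

```text
time: 7.2
tcp_pos: [0.4983, -0.3522, 0.2221]
ee_rot: [2.581, 1.791, -0.0]
ft_force: [-0.8, 0.0, 0.5]
finger_gap: 1.002
finger_force: 0.0
```

```bash
python3 - <<'E'
from m import *
c=cam('wrist','w5.png')
s,t,M=st();print(t,M)
E
```

```text
[ 0.4982 -0.3522  0.2221] [[ 0.3495  0.937   0.    ]
 [ 0.937  -0.3495 -0.0002]
 [-0.0001  0.0001 -1.    ]]
```

View pics/w5.png

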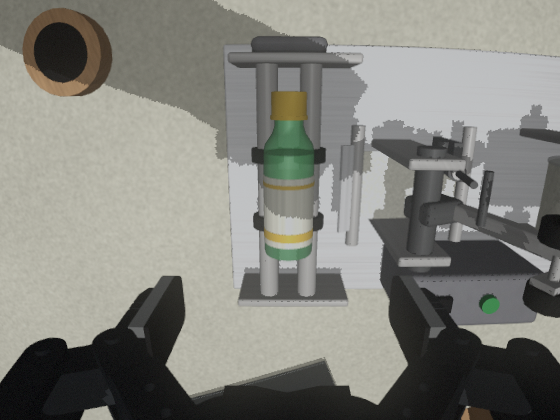

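The wrist view shows the bottle along image y, cap end at (289,92), base bottom at about (288,259), and the roller rings at y = 155 and 221.

```bash
python3 - <<'E'
from m import *
c=cam('wrist')
e=onz(c,[(289,92)],.0975)[0]; b=onz(c,[(288,259)],.066)[0]; sh=onz(c,[(289,186)],.104)[0]
s,t,M=st()
for n,p in [('cap',e),('base',b),('ring',sh)]: print(n,p,M.T@(p-t))
r=onz(c,[(289,155),(289,221)],.068);print('rings',(r-t)@M)
E
```

```text
cap [ 0.5274 -0.2761  0.0975] [0.0814 0.0007 0.1245]
base [ 0.4764 -0.4121  0.066 ] [-0.0637  0.0004  0.1561]
ring [ 0.504  -0.3392  0.104 ] [0.0142 0.0008 0.118 ]
rings [[ 0.0315  0.001   0.154 ]
 [-0.0262  0.0012  0.154 ]]
```

```bash
python3 - <<'E'
from m import *
c=cam('wrist');s=cam('scene')
s_,t,M=st()
for a,b in [((357,127),(152.2,173.5)),((352,243),(138.,144.))]:
    p,e=two(c,[a],s,[b]);print(p,e,M.T@(p-t))
E
```

```text
[ 0.574  -0.3245  0.0475] 0.0026277930090597493 [0.0525 0.0613 0.1745]
[ 0.5375 -0.4263  0.0505] 0.003783609391072779 [-0.0556  0.0628  0.1715]
```

Emit:
arm_command --rows '[[[0,0.0008,0.02],0],[[0,0.0008,0.04],0],[[0,0.0008,0.06],0],[[0,0.0008,0.08],0],[[0,0.0008,0.08],0]]' --fingers 0.056

```text
time: 7.82
tcp_pos: [0.4974, -0.3508, 0.1376]
ee_rot: [-2.577, -1.786, 0.001]
ft_force: [0.0, 2.1, -0.7]
finger_gap: 0.655
finger_force: 0.0
```

Emit:
arm_command --rows '[[[0.0,0,0.02],0],[[0,0,0.04],0],[[0,0,0.055],0],[[0,0,0.065],0],[[0,0,0.07],0],[[0,0,0.07],0],[[0,0,0.07],0]]'

```text
time: 8.4
tcp_pos: [0.4994, -0.3528, 0.0731]
ee_rot: [2.582, 1.788, 0.0]
ft_force: [-0.3, -0.2, 0.3]
finger_gap: 0.655
finger_force: 0.0
```

Emit:
arm_command --rows '[[[0,0,0],0],[[0,0,0],0],[[0,0,0],0],[[0,0,0],0],[[0,0,0],0],[[0,0,0],0],[[0,0,0],0]]' --fingers 0.03 --squeeze 40

```text
time: 8.98
tcp_pos: [0.4996, -0.3531, 0.0736]
ee_rot: [2.581, 1.787, 0.0]
ft_force: [-1.0, 0.3, 7.2]
finger_gap: 0.448
finger_force: 39.9
```

Emit:
arm_command --rows '[[[0,0,-0.005],0],[[0,0,-0.015],0],[[0,0,-0.03],0],[[0,0,-0.05],0],[[0,0,-0.075],0],[[0,0,-0.1],0],[[0,0,-0.1],0],[[0,0,-0.1],0]]'

```text
time: 9.65
tcp_pos: [0.4998, -0.3533, 0.1744]
ee_rot: [2.58, 1.786, 0.001]
ft_force: [-0.8, -0.9, -2.2]
finger_gap: 0.454
finger_force: 40.5
```

```bash
python3 - <<'E'
from m import *
c=cam('wrist','w6.png');s,t,M=st();print(t,s['q'],s['finger_force'],s['ft_force'])
print('yaw tool y',np.degrees(np.arctan2(M[1,1],M[0,1])))
E
```

```text
[ 0.4992 -0.3527  0.1725] [-0.8287  0.1331  0.0218  1.4586 -0.      1.1021] 40.54842710494995 [ 0.8061 -0.0344 -2.0717]
yaw tool y -20.62917420958765
```

View pics/w6.png

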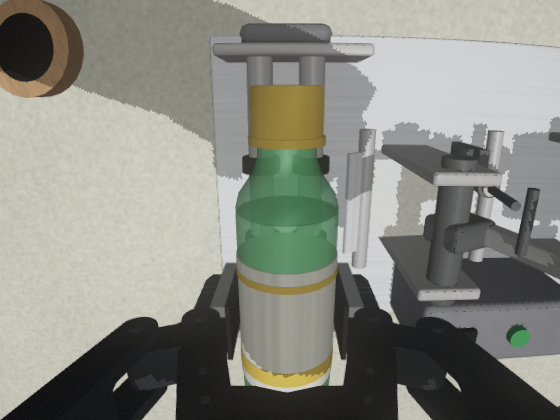

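Held firmly, with about 2 N of weight. I stage between the yellow and blue boxes, so that both show beside the bottle.

Emit:
arm_command --rows '[[[0.012,-0.004,-0.01],-2],[[0.035,-0.012,-0.02],-4],[[0.06,-0.021,-0.03],-7],[[0.085,-0.03,-0.04],-10],[[0.11,-0.039,-0.05],-13],[[0.135,-0.047,-0.0575],-16],[[0.16,-0.055,-0.0575],-18],[[0.182,-0.063,-0.0575],-20],[[0.195,-0.067,-0.0575],-20.6],[[0.2015,-0.0694,-0.0575],-20.6],[[0.2015,-0.0694,-0.0575],-20.6],[[0.2015,-0.0694,-0.0575],-20.6]]'

```text
time: 10.7
tcp_pos: [0.5049, -0.1398, 0.2291]
ee_rot: [-2.222, -2.22, 0.001]
ft_force: [0.3, -0.2, -0.4]
finger_gap: 0.458
finger_force: 40.6
```

```bash
python3 - <<'E'
from m import *
c=cam('wrist','w7.png');s,t,M=st();print(t,s['finger_force'])
e=onz(c,[(287,85)],t[2]+.012+.0135)[0];print('cap',M.T@(e-t))
E
```

```text
[ 0.5049 -0.1402  0.2292] 40.58421850204468
cap [ 0.0831 -0.0006 -0.0255]
```

View pics/w7.png

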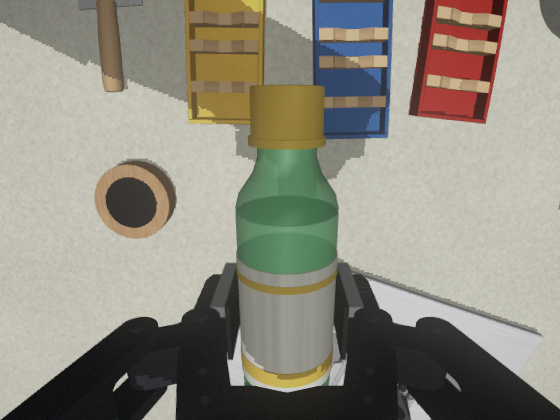

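The picture shows the near ends of the yellow box (188–265, bottom row 124), the blue (313–390, bottom 138) and the red (412–508, bottom 122, clearly turned). The bottle is straight in the grip with its cap end at (287,85). Next I fit lines to the box edges.

```bash
cat > boxes.py <<'E'
from m import *
def edge(c,lo,hi,x0,x1,y0,y1,side):
    h=cv2.cvtColor(c['pixels'],cv2.COLOR_RGB2HSV);m=cv2.inRange(h,np.array(lo),np.array(hi))
    pts=[]
    for v in range(y0,y1):
        u=np.flatnonzero(m[v,x0:x1])
        if len(u)>5: pts.append((x0+(u[0]-.5 if side=='L' else u[-1]+.5),v))
    P=onz(c,pts,.026)[:,:2]
    vx,vy,a,b=cv2.fitLine(P.astype(np.float32),cv2.DIST_HUBER,0,.01,.01).ravel()
    if vy<0: vx,vy=-vx,-vy
    col=[np.flatnonzero(m[:y1+25,u]).max()+.5 for u in range((x0+x1)//2-12,(x0+x1)//2+12) if m[:y1+25,u].any()]
    nu=(x0+x1)/2; e=onz(c,[(nu,np.median(col))],0.)[0,:2]
    d=np.array([vx,vy]);n=np.array([vy,-vx]) # n -> +x
    o=np.array([a,b]); mid=o+n*(.035 if side=='R' and 0 else 0)
    sg=1 if side=='L' else -1
    # image left = -x or +x? decide by sign of ray
    sx=np.sign(onz(c,[(x1,60)],0)[0,0]-onz(c,[(x0,60)],0)[0,0])
    ax=o+n*sg*sx*.035
    cen=ax+d*((e-ax)@d+.082)
    print('yaw',np.degrees(np.arctan2(vy,vx)),'cen',cen,'edge rms',np.std((P-o)@n),'near',e)
E
python3 - <<'E'
from boxes import *
c=cam('wrist')
edge(c,(20,120,40),(35,255,255),175,240,3,110,'L')
edge(c,(100,110,30),(125,255,255),345,410,3,130,'R')
edge(c,(0,140,40),(8,255,255),400,525,3,110,'R')
E
```

```text
yaw 88.44245 cen [ 0.4484 -0.0056] edge rms 0.00026431098867208373 near [ 0.424  -0.0869]
yaw 91.44953 cen [ 0.5631 -0.0198] edge rms 0.0002472562817641213 near [ 0.5975 -0.101 ]
yaw 85.26303 cen [0.6676 0.0016] edge rms 0.000314889295491521 near [ 0.6856 -0.0822]
```

Emit:
arm_command --rows '[[[0.012,-0.006,0],0.5],[[0.035,-0.018,0],1],[[0.06,-0.03,0],1.6],[[0.085,-0.042,0],1.6],[[0.105,-0.052,0.01],1.6],[[0.1165,-0.057,0.03],1.6],[[0.1165,-0.057,0.06],1.6],[[0.1165,-0.057,0.09],1.6],[[0.1165,-0.057,0.12],1.6],[[0.1165,-0.057,0.14],1.6],[[0.1165,-0.057,0.154],1.6],[[0.1165,-0.057,0.154],1.6],[[0.1165,-0.057,0.154],1.6],[[0.1165,-0.057,0.154],1.6]]'

```text
time: 11.97
tcp_pos: [0.4488, -0.0236, 0.0766]
ee_rot: [2.253, 2.188, 0.001]
ft_force: [-0.4, -0.5, -1.0]
finger_gap: 0.453
finger_force: 40.7
```

```bash
python3 - <<'E'
from m import *
s,t,M=st();print(t,s['ft_force'],'yaw x',np.degrees(np.arctan2(M[1,0],M[0,0])),togo([.4479,-.0235,.031]))
E
```

```text
[ 0.4488 -0.0236  0.0766] [-0.3528 -0.4646 -0.9927] yaw x 88.31928367452709 [ 0.0001 -0.0009  0.0456]
```

Emit:
arm_command --rows '[[[0,-0.001,0.01],0],[[0,-0.001,0.02],0],[[0,-0.001,0.028],0],[[0,-0.001,0.034],0],[[0,-0.001,0.038],0],[[0,-0.001,0.041],0],[[0,-0.001,0.043],0],[[0,-0.001,0.044],0],[[0,-0.001,0.045],0],[[0,-0.001,0.045],0],[[0,-0.001,0.045],0]]'

```text
time: 12.88
tcp_pos: [0.4473, -0.023, 0.0307]
ee_rot: [2.252, 2.189, 0.0]
ft_force: [0.1, -0.1, -1.0]
finger_gap: 0.452
finger_force: 40.7
```

Emit:
arm_command --rows '[[[0,0,0.0005],0],[[0,0,0.001],0],[[0,0,0.0015],0],[[0,0,0.002],0],[[0,0,0.002],0],[[0,0,0.002],0]]'

```text
time: 13.38
tcp_pos: [0.4481, -0.0232, 0.0297]
ee_rot: [2.251, 2.188, 0.002]
ft_force: [0.1, 1.0, 7.6]
finger_gap: 0.456
finger_force: 41.7
```

Contact with about 8 N up. I release gently, opening only to 56 mm, and lift.

Emit:
arm_command --rows '[[[0,0,-0.001],0],[[0,0,-0.001],0],[[0,0,-0.001],0],[[0,0,-0.001],0],[[0,0,-0.001],0]]' --fingers 0.056

```text
time: 13.8
tcp_pos: [0.4469, -0.0228, 0.0293]
ee_rot: [-2.253, -2.189, 0.0]
ft_force: [-0.3, 0.8, 0.0]
finger_gap: 0.657
finger_force: 0.0
```

Emit:
arm_command --rows '[[[0,0,-0.01],0],[[0,0,-0.03],0],[[0,0,-0.06],0],[[0,0,-0.1],0],[[0,0,-0.14],0],[[0,0,-0.17],0],[[0,0,-0.17],0]]'

```text
time: 14.38
tcp_pos: [0.4495, -0.0238, 0.207]
ee_rot: [2.247, 2.184, 0.006]
ft_force: [0.2, -0.4, 0.5]
finger_gap: 0.651
finger_force: 0.0
```

```bash
python3 - <<'E'
from m import *
W=cam('wrist')['pixels'];S=cam('scene')['pixels']
cv2.imwrite('pics/v8.png',np.hstack([cv2.resize(W,(400,300)),cv2.resize(S[170:320,180:380],(400,300))])[:,:,::-1])
s,t,M=st();print(t,M)
E
```

```text
[ 0.4479 -0.0232  0.2015] [[ 0.0284  0.9996  0.003 ]
 [ 0.9996 -0.0284 -0.0012]
 [-0.0011  0.003  -1.    ]]
```

View pics/v8.png

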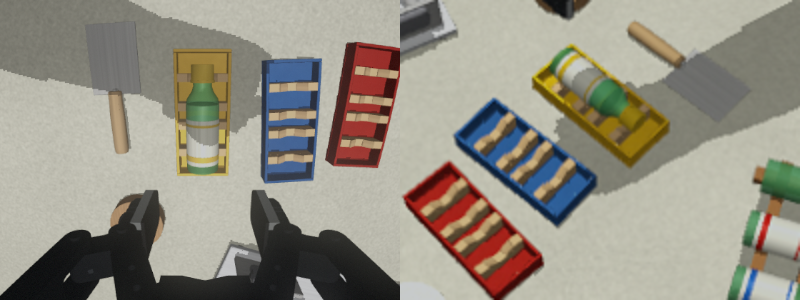

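The yellow bottle lies in its box, cap end at about (202,64) and base at about (203,173) in the left half. It seems a few mm off towards the base end, so I measure.

```bash
python3 - <<'E'
from m import *
c=cam('wrist');t_=cam('top');W=c['pixels'];T=t_['pixels']
cv2.imwrite('pics/v9.png',np.hstack([cv2.resize(W[55:260,225:345],(345,590),interpolation=cv2.INTER_CUBIC),cv2.resize(T[185:235,240:320],(450,590),interpolation=cv2.INTER_CUBIC)])[:,:,::-1])
d=np.array([.0272,.9996]);o=np.array([.4484,-.0055])
for n,u,z in [('cap',(283,90),.0535),('base',(284,242),.022),('boxfar',(283,67),.026),('boxnear',(283,248),.0)]:
    p=onz(c,[u],z)[0];print(n,(p[:2]-o)@d)
E
```

```text
cap 0.0656139175658325
base -0.07438512771045894
boxfar 0.08456525161210643
boxnear -0.09046432737813719
```

View pics/v9.png

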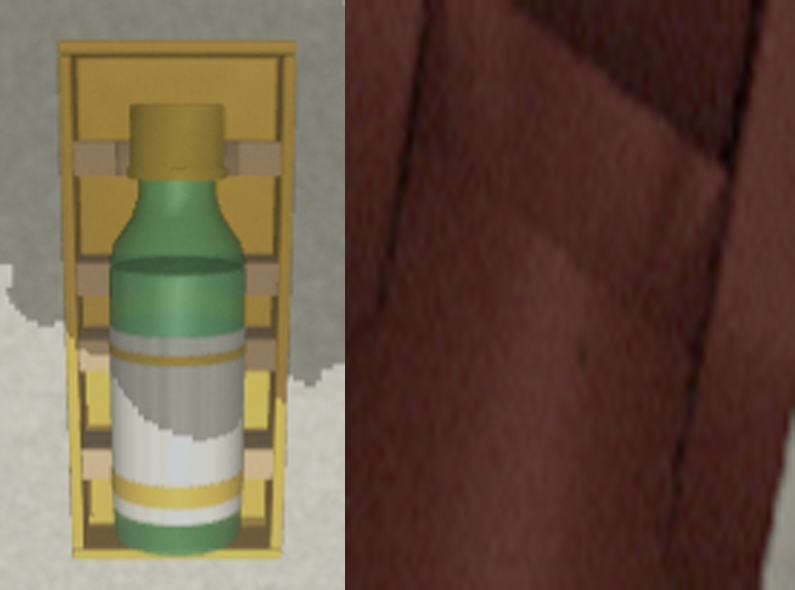

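```bash
python3 - <<'E'
from m import *
c=cam('wrist');print(c['extrinsics'][:3,3])
d=np.array([.0272,.9996]);o=np.array([.4484,-.0055])
for n,u,zs in [('cap',(283,90.8),(.0535,)),('capfrontrim',(283,115.5),(.0535,)),('base',(284,247),(.022,.03,.04,.05,.06)),('boxfar',(283,69.5),(.026,)),('boxnear',(283,248.2),(.026,0)),('rimInner',(283,245.5),(.026,))]:
    for z in zs:
        p=onz(c,[u],z)[0];print(n,z,(p[:2]-o)@d)
w=onz(c,[(225+108/2.875,240),(225+245/2.875,240)],.04);print('width',np.linalg.norm(w[0]-w[1]))
E
```

```text
[0.4485 0.0568 0.3414]
cap 0.0535 0.06556092511386444
capfrontrim 0.0535 0.0469586124723245
base 0.022 -0.07789604427193293
base 0.03 -0.07438574846163115
base 0.04 -0.06999787869875397
base 0.05 -0.06561000893587678
base 0.06 -0.06122213917299956
boxfar 0.026 0.08301386856532897
boxnear 0.026 -0.0773856716074827
boxnear 0 -0.08889674602455697
rimInner 0.026 -0.07459027232183632
width 0.04304890140156065
```

The bottle spans −0.063 to +0.066 along the box, so it is centred to about 2 mm and well seated. Now I go to the rack, hovering between red and blue.

Emit:
arm_command --rows '[[[0.319,0.032,-0.01],-23.1],[[0.319,0.032,-0.01],-23.1],[[0.319,0.032,-0.01],-23.1],[[0.319,0.032,-0.01],-23.1],[[0.319,0.032,-0.01],-23.1],[[0.319,0.032,-0.01],-23.1],[[0.319,0.032,-0.01],-23.1],[[0.319,0.032,-0.01],-23.1],[[0.319,0.032,-0.01],-23.1],[[0.319,0.032,-0.01],-23.1],[[0.319,0.032,-0.01],-23.1],[[0.319,0.032,-0.01],-23.1]]' --fingers 0.056

```text
time: 15.63
tcp_pos: [0.4879, 0.294, 0.2089]
ee_rot: [-1.77, -2.595, 0.002]
ft_force: [0.1, 0.5, 0.2]
finger_gap: 0.656
finger_force: 0.0
```

```bash
python3 - <<'E'
from m import *
c=cam('wrist','w10.png')
s,t,M=st();print(t,c['extrinsics'][:3,3],'yaw x',np.degrees(np.arctan2(M[1,0],M[0,0])))
E
```

```text
[0.4881 0.2939 0.2092] [0.4588 0.3683 0.3513] yaw x 111.38719892077188
```

View pics/w10.png

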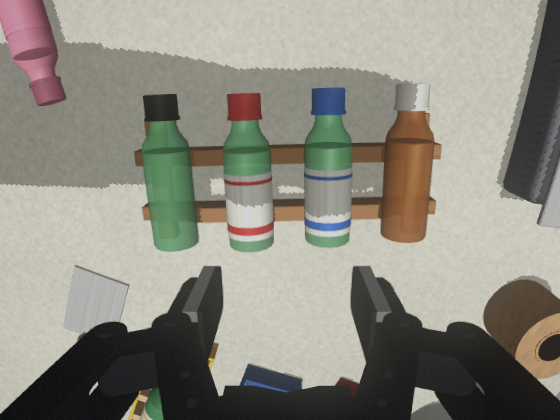

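The wrist picture shows the green blank, red (cap end (244,94), base (251,248)), blue (cap end (328,88), base (328,244)) and amber, with rails at rows 155 and 210.

```bash
python3 - <<'E'
from m import *
c=cam('wrist');s,t,M=st()
for n,a,b in [('red',(244,94),(251,248)),('blue',(328,88),(328,244))]:
    p=onz(c,[a],.0655)[0];q=onz(c,[b],.068)[0];p[2]=q[2]=0;d=p-q;L=np.linalg.norm(d);d/=L;m=(p+q)/2
    g=m-.016*d;print(n,L,'yaw',np.degrees(np.arctan2(d[1],d[0])),'grip',g,'togo',togo([g[0],g[1],.040]))
r=onz(c,[(290,155),(290,210)],.04);print('rails toolx',((r-t)@M)[:,0])
E
```

```text
red 0.12648265241953155 yaw 112.35884404092248 grip [0.4582 0.2838 0.    ] togo [ 0.0016 -0.0316  0.1694]
blue 0.12720497778910458 yaw 113.19284959588435 grip [0.5174 0.3115 0.    ] togo [0.0057 0.0336 0.1694]
rails toolx [ 0.0297 -0.0204]
```

Emit:
arm_command --rows '[[[0.0016,-0.0316,0],-0.6],[[0.0016,-0.0316,0.03],-0.6],[[0.0016,-0.0316,0.06],-0.6],[[0.0016,-0.0316,0.085],-0.6],[[0.0016,-0.0316,0.105],-0.6],[[0.0016,-0.0316,0.125],-0.6],[[0.0016,-0.0316,0.145],-0.6],[[0.0016,-0.0316,0.16],-0.6],[[0.0016,-0.0316,0.168],-0.6],[[0.0016,-0.0316,0.168],-0.6],[[0.0016,-0.0316,0.168],-0.6]]'

```text
time: 16.65
tcp_pos: [0.4583, 0.2846, 0.0419]
ee_rot: [1.756, 2.605, -0.0]
ft_force: [-0.1, 0.7, -0.7]
finger_gap: 0.656
finger_force: 0.0
```

Emit:
arm_command --rows '[[[0,0,0],0],[[0,0,0],0],[[0,0,0],0],[[0,0,0],0],[[0,0,0],0],[[0,0,0],0],[[0,0,0],0]]' --fingers 0.03 --squeeze 40

```text
time: 17.23
tcp_pos: [0.4568, 0.2843, 0.0429]
ee_rot: [-1.754, -2.605, 0.005]
ft_force: [-13.3, -6.3, 13.1]
finger_gap: 0.452
finger_force: 39.6
```

Emit:
arm_command --rows '[[[0,0,-0.005],0],[[0,0,-0.015],0],[[0,0,-0.03],0],[[0,0,-0.05],0],[[0,0,-0.075],0],[[0,0,-0.1],0],[[0,0,-0.13],0],[[0,0,-0.16],0],[[0,0,-0.16],0],[[0,0,-0.16],0],[[0,0,-0.16],0]]'

```text
time: 18.15
tcp_pos: [0.4584, 0.2851, 0.2017]
ee_rot: [1.755, 2.605, 0.001]
ft_force: [-0.6, -0.4, -1.4]
finger_gap: 0.448
finger_force: 40.8
```

```bash
python3 - <<'E'
from m import *
c=cam('wrist');s,t,M=st();print(t,s['ft_force'],s['finger_force'],'yaw x',np.degrees(np.arctan2(M[1,0],M[0,0])))
b=blob(c['pixels'],(0,150,60),(8,255,255),(230,40,350,200));print(b)
(_,_,((u,v),wh,a))=b[0]; top=v-min(wh[0],wh[1])/2
for tt in (top,v-max(wh)/2): print(M.T@(onz(c,[(u,tt)],t[2]+.010+.0135)[0]-t))
print(togo([.6663,-.013,.203]))
E
```

```text
[0.4579 0.2849 0.2009] [ 0.0133  1.0707 -1.6002] 40.75290083885193 yaw x 112.06775476854236
[(array([285.9303, 128.5184]), np.int32(4219), ((284.73638916015625, 128.09213256835938), (61.73238754272461, 75.15826416015625), 88.09085083007812))]
[ 0.0791 -0.0003 -0.0235]
[ 0.0812 -0.0003 -0.0235]
[-0.3544  0.0812 -0.0022]
```

Emit:
arm_command --rows '[[[-0.01,0.002,0],1],[[-0.03,0.007,0],2.5],[[-0.06,0.014,0],5],[[-0.09,0.021,0],7.5],[[-0.12,0.028,0],10],[[-0.15,0.035,0],12.5],[[-0.18,0.042,0],15],[[-0.21,0.049,0],17.5],[[-0.24,0.056,0],20],[[-0.27,0.063,0],22.5],[[-0.3,0.07,0],25],[[-0.325,0.075,0],26.8],[[-0.343,0.0795,0],26.8],[[-0.353,0.0818,0],26.8],[[-0.353,0.0818,0],26.8],[[-0.353,0.0818,0],26.8]]'

```text
time: 19.53
tcp_pos: [0.6661, -0.0115, 0.2006]
ee_rot: [-2.311, -2.126, 0.001]
ft_force: [-0.6, -0.1, -1.6]
finger_gap: 0.457
finger_force: 40.6
```

Emit:
arm_command --rows '[[[0,0,0.015],0],[[0,0,0.04],0],[[0,0,0.065],0],[[0,0,0.09],0],[[0,0,0.11],0],[[0,0,0.122],0],[[0,0,0.128],0],[[0,0,0.128],0],[[0,0,0.128],0]]'

```text
time: 20.28
tcp_pos: [0.6669, -0.0111, 0.0747]
ee_rot: [2.31, 2.128, 0.001]
ft_force: [-0.7, -0.1, -0.6]
finger_gap: 0.451
finger_force: 40.6
```

```bash
python3 - <<'E'
from m import *
s,t,M=st();print(t,s['ft_force'],'yaw x',np.degrees(np.arctan2(M[1,0],M[0,0])),togo([.6664,-.0115,.031]))
E
```

```text
[ 0.6669 -0.0111  0.0747] [-0.7017 -0.1439 -0.5773] yaw x 85.30047285086201 [-0.0005 -0.0006  0.0437]
```

Emit:
arm_command --rows '[[[0,-0.0005,0.01],0],[[0,-0.0005,0.02],0],[[0,-0.0005,0.028],0],[[0,-0.0005,0.034],0],[[0,-0.0005,0.037],0],[[0,-0.0005,0.039],0],[[0,-0.0005,0.04],0],[[0,-0.0005,0.041],0],[[0,-0.0005,0.041],0],[[0,-0.0005,0.041],0]]'

```text
time: 21.12
tcp_pos: [0.6667, -0.0115, 0.0331]
ee_rot: [2.31, 2.127, 0.001]
ft_force: [0.8, -0.3, 0.3]
finger_gap: 0.451
finger_force: 40.9
```

Emit:
arm_command --rows '[[[0,0,0.0005],0],[[0,0,0.001],0],[[0,0,0.0015],0],[[0,0,0.0015],0],[[0,0,0.0015],0]]'

```text
time: 21.53
tcp_pos: [0.6673, -0.0116, 0.0324]
ee_rot: [2.31, 2.126, 0.002]
ft_force: [1.3, -0.5, 6.5]
finger_gap: 0.449
finger_force: 41.5
```

Contact at 6.5 N. I release and lift.

Emit:
arm_command --rows '[[[0,0,0],0],[[0,0,0],0],[[0,0,0],0],[[0,0,0],0],[[0,0,0],0]]' --fingers 0.056

```text
time: 21.95
tcp_pos: [0.6658, -0.0113, 0.0307]
ee_rot: [-2.311, -2.128, 0.001]
ft_force: [0.4, 0.2, -0.3]
finger_gap: 0.659
finger_force: 0.0
```

Emit:
arm_command --rows '[[[0,0,-0.01],0],[[0,0,-0.03],0],[[0,0,-0.06],0],[[0,0,-0.1],0],[[0,0,-0.14],0],[[0,0,-0.17],0],[[0,0,-0.17],0],[[0,0,-0.17],0]]'

```text
time: 22.62
tcp_pos: [0.6674, -0.0116, 0.2044]
ee_rot: [2.308, 2.125, 0.004]
ft_force: [-0.4, -0.9, -0.2]
finger_gap: 0.659
finger_force: 0.0
```

```bash
python3 - <<'E'
from m import *
W=cam('wrist')['pixels'];S=cam('scene')['pixels']
cv2.imwrite('pics/v11.png',np.hstack([cv2.resize(W,(400,300)),cv2.resize(S[170:320,180:380],(400,300))])[:,:,::-1])
s,t,M=st();print(t,'yaw x',np.degrees(np.arctan2(M[1,0],M[0,0])),togo([.5174,.3115,.205]))
E
```

```text
[ 0.6658 -0.0113  0.2004] yaw x 85.26749944526318 [ 0.3095 -0.1745 -0.0045]
```

View pics/v11.png

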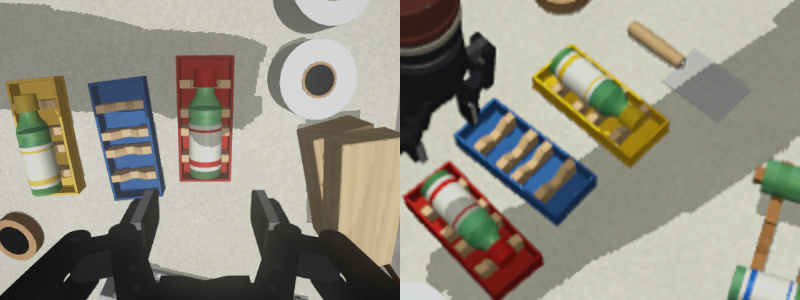

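Red lies centred on its saddles at (205,125) in the left half, and blue's box is still empty. Now the blue bottle.

Emit:
arm_command --rows '[[[0.3085,-0.173,0],-26.7],[[0.3085,-0.173,0],-26.7],[[0.3085,-0.173,0],-26.7],[[0.3085,-0.173,0],-26.7],[[0.3085,-0.173,0],-26.7],[[0.3085,-0.173,0],-26.7],[[0.3085,-0.173,0],-26.7],[[0.3085,-0.173,0],-26.7],[[0.3085,-0.173,0],-26.7],[[0.3085,-0.173,0],-26.7],[[0.3085,-0.173,0],-26.7],[[0.3085,-0.173,0],-26.7],[[0.3085,-0.173,0],-26.7]]'

```text
time: 23.8
tcp_pos: [0.5193, 0.3093, 0.2001]
ee_rot: [-1.759, -2.602, 0.002]
ft_force: [0.0, -1.3, -0.2]
finger_gap: 0.652
finger_force: 0.0
```

```bash
python3 - <<'E'
from m import *
c=cam('wrist');s,t,M=st();print(t,'yaw x',np.degrees(np.arctan2(M[1,0],M[0,0])))
b=blob(c['pixels'],(100,130,40),(125,255,255),(200,40,380,200),3)
for q in b: print(q[0],q[1],(M.T@(onz(c,[q[0]],.062)[0]-t)))
E
```

```text
[0.5195 0.3092 0.2003] yaw x 111.87783554319273
[286.2627 105.4709] 807 [ 0.0724 -0.0007  0.1383]
[288.4396 183.4835] 91 [0.0119 0.0012 0.1383]
```

Emit:
arm_command --rows '[[[0.001,0,0.03],0],[[0.001,0,0.06],0],[[0.001,0,0.085],0],[[0.001,0,0.105],0],[[0.001,0,0.125],0],[[0.001,0,0.145],0],[[0.001,0,0.155],0],[[0.001,0,0.16],0],[[0.001,0,0.16],0],[[0.001,0,0.16],0]]'

```text
time: 24.68
tcp_pos: [0.5194, 0.3111, 0.0418]
ee_rot: [1.758, 2.603, 0.001]
ft_force: [0.3, 0.3, 0.2]
finger_gap: 0.653
finger_force: 0.0
```

Emit:
arm_command --rows '[[[0,0,0],0],[[0,0,0],0],[[0,0,0],0],[[0,0,0],0],[[0,0,0],0],[[0,0,0],0],[[0,0,0],0]]' --fingers 0.03 --squeeze 40

```text
time: 25.27
tcp_pos: [0.519, 0.3113, 0.0427]
ee_rot: [1.757, 2.604, 0.0]
ft_force: [-5.3, -2.7, 6.8]
finger_gap: 0.454
finger_force: 39.5
```

Emit:
arm_command --rows '[[[0,0,-0.005],0],[[0,0,-0.015],0],[[0,0,-0.03],0],[[0,0,-0.05],0],[[0,0,-0.075],0],[[0,0,-0.1],0],[[0,0,-0.13],0],[[0,0,-0.16],0],[[0,0,-0.16],0],[[0,0,-0.16],0],[[0,0,-0.16],0]]'

```text
time: 26.18
tcp_pos: [0.5188, 0.3113, 0.201]
ee_rot: [1.757, 2.604, 0.0]
ft_force: [0.3, -0.2, -2.9]
finger_gap: 0.451
finger_force: 40.8
```

```bash
python3 - <<'E'
from m import *
c=cam('wrist');s,t,M=st();print(t,s['ft_force'],s['finger_force'],'yaw x',np.degrees(np.arctan2(M[1,0],M[0,0])))
(_,_,((u,v),wh,a))=blob(c['pixels'],(100,130,40),(125,255,255),(230,40,350,200))[0];print(u,v,wh,a)
cx=(M.T@(onz(c,[(u,v-min(wh)/2)],t[2]+.010+.0135)[0]-t));print(cx)
off=cx[0]-.065; d=np.array([np.cos(np.radians(91.45)),np.sin(np.radians(91.45))])
g=np.array([.5631,-.018])-off*d; print(off,g,togo([g[0],g[1],t[2]]))
E
```

```text
[0.5183 0.3111 0.2001] [ 0.1109 -0.033  -2.0586] 40.782644748687744 yaw x 111.96806184500339
285.0 123.0 (62.0, 74.0) 90.0
[ 0.0808 -0.0003 -0.0235]
0.01576442790299927 [ 0.5635 -0.0338] [-0.3367 -0.0871  0.0001]
```

Emit:
arm_command --rows '[[[-0.01,-0.0026,0],1],[[-0.03,-0.0078,0],2.5],[[-0.06,-0.0155,0],5],[[-0.09,-0.0233,0],7],[[-0.12,-0.031,0],9],[[-0.15,-0.0388,0],11],[[-0.18,-0.0466,0],13],[[-0.21,-0.0543,0],15],[[-0.24,-0.0621,0],17],[[-0.27,-0.0698,0],19],[[-0.3,-0.0776,0],20.5],[[-0.32,-0.0828,0],20.5],[[-0.332,-0.086,0],20.5],[[-0.3367,-0.0871,0],20.5],[[-0.3367,-0.0871,0],20.5],[[-0.3367,-0.0871,0],20.5]]'

```text
time: 27.57
tcp_pos: [0.5636, -0.0328, 0.2007]
ee_rot: [-2.192, -2.249, 0.0]
ft_force: [-0.5, -0.1, -2.5]
finger_gap: 0.453
finger_force: 40.8
```

Emit:
arm_command --rows '[[[0,0,0.015],0],[[0,0,0.04],0],[[0,0,0.065],0],[[0,0,0.09],0],[[0,0,0.11],0],[[0,0,0.122],0],[[0,0,0.128],0],[[0,0,0.128],0],[[0,0,0.128],0]]'

```text
time: 28.32
tcp_pos: [0.5644, -0.0332, 0.074]
ee_rot: [2.191, 2.25, 0.001]
ft_force: [-1.1, -0.4, -1.8]
finger_gap: 0.453
finger_force: 40.7
```

```bash
python3 - <<'E'
from m import *
s,t,M=st();print(t,s['ft_force'],'yaw x',np.degrees(np.arctan2(M[1,0],M[0,0])),togo([.5635,-.0338,.031]))
E
```

```text
[ 0.5644 -0.0332  0.074 ] [-1.1011 -0.4338 -1.8475] yaw x 91.50785463290292 [-0.0005 -0.001   0.043 ]
```

Emit:
arm_command --rows '[[[0,-0.0008,0.01],0],[[0,-0.0008,0.02],0],[[0,-0.0008,0.028],0],[[0,-0.0008,0.034],0],[[0,-0.0008,0.037],0],[[0,-0.0008,0.039],0],[[0,-0.0008,0.04],0],[[0,-0.0008,0.041],0],[[0,-0.0008,0.041],0],[[0,-0.0008,0.041],0]]'

```text
time: 29.15
tcp_pos: [0.5636, -0.0337, 0.0324]
ee_rot: [2.192, 2.249, 0.001]
ft_force: [1.4, 0.7, -1.4]
finger_gap: 0.451
finger_force: 40.9
```

Emit:
arm_command --rows '[[[0,0,0.0005],0],[[0,0,0.001],0],[[0,0,0.0015],0],[[0,0,0.0015],0],[[0,0,0.0015],0]]'

```text
time: 29.57
tcp_pos: [0.5643, -0.0338, 0.0317]
ee_rot: [2.191, 2.248, 0.002]
ft_force: [1.2, 0.8, 4.8]
finger_gap: 0.453
finger_force: 41.5
```

Contact at 5 N. I release, lift, and move aside to check all.

Emit:
arm_command --rows '[[[0,0,0],0],[[0,0,0],0],[[0,0,0],0],[[0,0,0],0],[[0,0,0],0]]' --fingers 0.056

```text
time: 29.98
tcp_pos: [0.5629, -0.0336, 0.0302]
ee_rot: [-2.193, -2.249, 0.001]
ft_force: [0.1, 0.4, -0.7]
finger_gap: 0.656
finger_force: 0.0
```

Emit:
arm_command --rows '[[[0,0,-0.01],0],[[0,0,-0.03],0],[[0,0,-0.06],0],[[0,0,-0.1],0],[[0,0,-0.14],0],[[0,0,-0.18],0],[[0,0,-0.2],0],[[0,0,-0.2],0],[[0,0,-0.2],0],[[0,0,-0.2],0],[[0,0,-0.2],0],[[0,0,-0.2],0]]'

```text
time: 30.98
tcp_pos: [0.5625, -0.0334, 0.2291]
ee_rot: [-2.191, -2.248, 0.002]
ft_force: [0.9, -0.2, 0.1]
finger_gap: 0.656
finger_force: 0.0
```

```bash
python3 - <<'E'
from m import *
W=cam('wrist')['pixels'];S=cam('scene')['pixels']
cv2.imwrite('pics/v12.png',np.hstack([cv2.resize(W,(400,300)),cv2.resize(S[70:370,30:430],(400,300))])[:,:,::-1])
s=st()[0];print(s['time'],s['tcp_pos'],s['ft_force'])
E
```

```text
31.0833 [ 0.5627 -0.0334  0.2295] [-0.2357  0.5839 -0.7292]
```

View pics/v12.png

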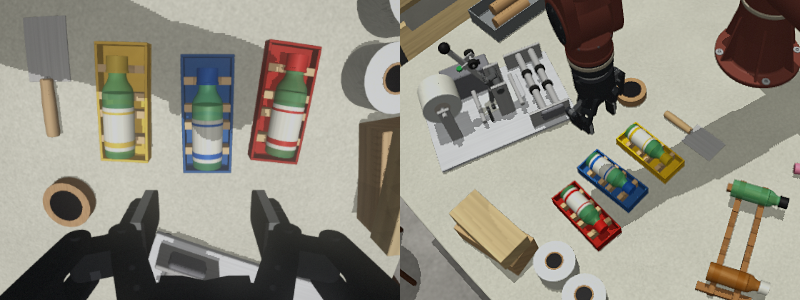

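The picture shows all three bottles seated straight in their matching boxes: yellow (120,105), blue (207,115) and red (288,105). The hold-down arm is open with its knob at (443,48), both blanks are still in the rack, and the gripper is clear.

```bash
python3 -c "
from bench import order
print(order.sign_off())"
```

```text
the job is handed in; nothing more can be done
None
```

The job is handed in at about 31 s: the red, blue and yellow bottles each lie seated in the box of their colour, the hold-down arm was open before the yellow bottle came out and still is, and both blanks are still in the rack.

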